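# Clip a hook onto the kitchen rail and slide it to the stop

## Task

Press the blue clip-on hook down over the middle part of the steel rail until the bar snaps through the gap between its white lips and is fully home, with the wire hook facing the robot. Then slide it along the bar to the left until it touches the red stop collar, and let go of it there, upright. Push with feel: never load the rail with more than about 3 kg, and leave the mug, the salt shaker and the spice jar where they are.

Things in the scene. Friction and masses are not known exactly. Their poses are not given: they have to be found in the camera images.
- clip: loose blue clip-on hook with two white sprung lips, about 75 g; at the start it stands upright on its lips' feet, gap down, tab up. Origin: centre of its underside; z up; y along its C channel (36 mm long, centred), the direction of the bar it goes on; -x is the side of its steel wire hook. Once on, it clamps the bar by itself and stays at any angle; sliding it along takes about 3 N
- clip_seat (a point): centre of the C, 17 mm above the clip's underside; on the bar's axis when fully home. The roof block is 6 mm above it. The gap below is 19 mm wide at the feet, narrowing to 5.2 mm at 5.5 mm under the seat. The 12 mm bar meets the lips about 12 mm below the seat, passes at about 11 N (8 to 15), then resistance drops and the bar goes home to the roof, where it gets hard
- clip_tab (a point): grip point in the middle of the upright blue tab, 40 mm above clip_seat. The tab is 12 mm thick (x), 34 mm long (y) and stands free from 16 to 53 mm above clip_seat, on top of the 30 mm wide (x) roof block; nothing is beside its two broad sides
- clip_hook (a point): tip of the wire hook, 40 mm from clip_seat on the clip's -x side
- lip_front (a joint): opening angle of the lip on the hook side, rad: 0 relaxed, about 0.18 while the bar passes the gap, about 0.06 (0.01 to 0.12) when the bar is home (held a little apart, clamping it)
- lip_back (a joint): the same for the other lip
- stand: fixed rail stand: dark base plate 70 x 320 x 10 mm, two sleeved legs 260 mm apart carrying a level steel bar 12 mm thick. Origin: centre of the underside, on the worktop; y along the bar, to the robot's left; x away from the robot; the bar is straight above the y axis, free from y = -120 to +95 mm. Its height is set anew each time and not measured: axis 95 to 135 mm above the worktop; find by feel
- stop_face (a point): point on the base plate straight below the near face of the red stop collar (24 mm across, fixed on the bar towards its left end), 95 mm from the stand's origin along y. With the clip against the collar, clip_seat is 18 mm short of it, at y = 77 mm of the stand. The legs end 8 mm above the bar's axis
- mug_blue: blue mug, 59 x 83 x 55 mm, a bystander; origin at the centre of its underside
- salt: salt shaker, 44 mm across, 90 mm high, a bystander; origin at the centre of its underside
- spice_3: spice jar with green label and black cap, 44 mm across, 96 mm high, a bystander; origin at the centre of its underside
Not all that is in view belongs to the job. What is meant by the clip is not pink, and is the larger of those in its own colour.

How it is judged:
On the way, in this order (a step that is already met when the one before it is completed fails the run):
1. the bar is forced in between the lips, which spring wide open (value of joint any of lip_front, lip_back above 0.155 rad), for 0.01 s.
2. the lips have closed behind the bar: the clip is fully home, hook towards the robot, at least 25 mm short of the stop collar (value of joint each of lip_front, lip_back below 0.14 rad and height (world z) of clip_seat above 0.09 m and x of clip_seat in the frame of stand between -0.004 and 0.004 m and x of clip_hook in the frame of stand below -0.02 m and y of clip_seat in the frame of stand below 0.052 m and value of joint any of lip_front, lip_back above 0.03 rad), for 0.2 s.
3. the clip has been slid along the bar to the stop collar (gap under 3 mm) (y of clip_seat in the frame of stand above 0.074 m and value of joint any of lip_front, lip_back above 0.03 rad), for 0.2 s.
At the end, for the whole second after the job is handed in: The clip is fully home on the bar (lips held 0.012 to 0.14 rad apart by it, seat within 4 mm of the bar's vertical plane, over 1.5 N of contact), hook towards the robot, against the red collar (gap under 3 mm), tab within 15 degrees of upright, released and at rest (value of joint lip_front between 0.012 and 0.14 rad and value of joint lip_back between 0.012 and 0.14 rad and height (world z) of clip_seat above 0.09 m and x of clip_seat in the frame of stand between -0.004 and 0.004 m and x of clip_hook in the frame of stand below -0.02 m and y of clip_seat in the frame of stand between 0.074 and 0.082 m and angle between clip's own z axis and vertical below 0.26 rad and linear speed of clip below 0.01 m/s and contact force between clip and stand above 1.5 N); the robot touches nothing.
It fails at once if the clip is pressed on the rail with more than 35 N (contact force between clip and stand above 35 N).
It fails at once if the robot itself bears on the rail stand (contact force between the arm and stand above 5 N).
It fails at once if the fingers bear on the rail stand (contact force between the fingers and stand above 5 N).
It fails at once if a bystander is shifted by more than 15 mm (distance of any of mug_blue, salt, spice_3 from where it was at the start of the episode above 0.015 m).
It also fails if it takes over 61 s, if anything falls off the work surface, if the arm or the gripper's body presses on something with over 40 N, if the wrist force passes 120 N, or if a joint passes its speed limit or range.

## Robot

A 7-joint arm with a two-finger parallel gripper is mounted at the origin on a cart in front of the work surface, level with it; the furniture and walls round the work are solid. World frame = base frame: x ahead of the robot, y to its left, z up, the work surface at z = 0. Lengths are in m, angles in rad, forces in N, time in s.
With the tool pointing down it reaches from about 0.4 to 0.875 m from the base axis. Payload 19.3 kg.
Tool frame: the origin (TCP) lies between the finger pads; the fingertips stand 17 mm ahead of it and the grasp point (between the pads) lies 2 mm behind it (bot.finger_overhang is the distance from the TCP to the fingertips, in m); z points along the fingers, y is the line along which they close (so a half turn about z gives the same grasp; the last joint's range is limited). The gripper opens to 85 mm and grips with 20 to 120 N. Pads are 22 mm wide; open, the fingers measure 114 mm over their backs; the gripper's body (76 mm by 85 mm) begins 54 mm behind the grasp point. The pads swing forward as they close: fully open they stand 13 mm farther back than shut.
Start: joints at [-1.294, 0.521, -0.036, 1.599, 0.021, 1.021, -0.113], TCP at [0.212, 0.588, 0.248] pointing down, gripper open.
Joint ranges: [-2.91, 2.91], [-0.3, 2.13], [-1.5, 1.42], [0.17, 2.43], [-1.26, 4.41], [0.16, 1.93], [-2.52, 2.52]. Speed limits (rad/s): [1.89, 1.89, 2.39, 2.39, 3.01, 3.01, 3.01].

## Interface

Orientations are given as [roll, pitch, yaw] about the fixed x, y, z axes, in that order (R = Rz(yaw) Ry(pitch) Rx(roll)).
In Python, from workcell import observe, grab_frame, bot gives the robot as it stands.
- The arm moves only by the shell command python3 -m crank 'ROWS' [FORCE]. ROWS is a JSON object of lists of equal length, an entry for each row: "linear": the shift along the world's x, y, z each as a share of 0.25 m, from -1 to 1, a list of three; "delta_rot": the turn, a rotation vector about the world's x, y, z each as a share of 30 degrees, from -1 to 1, a list of three; "fingers": the opening, from -1 (shut) to 1 (fully open). In form: {"linear": [[dx, dy, dz], ...], "delta_rot": [[rx, ry, rz], ...], "fingers": [fingers, ...]}. A call has 1 to 5 rows; each row is the pose to reach, as a shift and turn from the pose commanded when the call began; what a row does not reach only later rows make up. A row lasts 1/10 s, in which the tool goes at most 50 mm and 8.59 degrees, less where a joint would pass 70% of its speed; a pose out of reach is approached as far as the arm can. A call with a number of a shift or a turn outside -1 to 1 is refused whole. A call with a gripper value outside its range is refused whole. The fingers move at their own pace and stop on an object; FORCE is the grip in N (left out, the last holds). Time passes only in rows, so rows that repeat a pose let the fingers close. It gives the time, the measured TCP pose, the force, the opening and the grip force at its end, in the units of the state.
- observe(): the state, without advancing time (a new reading comes with each control period).
- grab_frame(name): name is "scene" or "top" or "wrist"; returns a dict with "image" (420x560x3 uint8, red, green, blue), "mtx" (3x3 intrinsics, pixels), "xyz" and "orientation" of the camera in the world. Camera axes: x right, y down, z forward; pixel columns grow to the right and rows downward; lengths in m; the calibration is good to about 2 mm. A picture is of the moment at which its call begins. There is no depth.
- bot.job_done(): hands the job in; it is judged then, once.
The state is a dict: "clock": time; "qpos": joint angles; "qd": joint speeds; "joint_efforts": joint torques, N m; "position": TCP position; "tool_rot": TCP orientation; "force": force on the tool from outside, world axes, zero at the start; "moment": the same for the moment, N m; "grip_width": finger opening in m; "finger_force": force on a finger pad.
Only numpy, scipy, OpenCV 4.12 (cv2) and the standard library are available. Lean on these libraries where they do the work, as an engineer would, in place of code of your own. Each camera call takes 0.05 s, during which the arm holds its last target. There are 200 camera calls.

## Working session

There is one attempt and no reset: what is moved stays moved. The work goes in short steps, Python scripts to look and compute and a shell command to move; the robot and the scene stay as the last step left them, time stands still between calls to the robot, and variables do not carry over. Pictures are saved under pics/ and viewed, at most 10 in all, crops included, and the job is handed in when it is done.

```bash
mkdir -p pics; ls; python3 - <<'E'
from workcell import observe, grab_frame, bot
import cv2, numpy as np, pickle
o=observe(); print({k:np.round(v,3).tolist() for k,v in o.items()}, bot.finger_overhang)
for n in ["scene","top"]:
    f=grab_frame(n); pickle.dump(f,open(f"{n}0.pkl","wb")); cv2.imwrite(f"pics/{n}0.png",f["image"][...,::-1]); print(n,f["mtx"],f["xyz"],f["orientation"])
E
```

```text
pics
{'clock': 0.0, 'qpos': [-1.294, 0.522, -0.036, 1.6, 0.021, 1.021, -0.113], 'qd': [0.0, 0.0, 0.0, -0.0, 0.0, -0.0, 0.001], 'joint_efforts': [0.001, -92.712, 1.98, -36.994, 0.018, 0.008, 0.0], 'position': [0.212, 0.587, 0.248], 'tool_rot': [-3.14, 0.0, 2.795], 'force': [0.772, 0.245, 0.433], 'moment': [0.05, 0.023, 0.044], 'finger_force': 0.0, 'grip_width': 0.085} 0.017
scene [[411.91003228   0.         281.22210726]
 [  0.         411.91003228 211.46009458]
 [  0.           0.           1.        ]] [ 0.18929415 -0.39799955  0.70413187] [-2.42620282  0.00323419 -0.70027668]
top [[523.0630848    0.         278.52914407]
 [  0.         523.0630848  205.42053441]
 [  0.           0.           1.        ]] [0.3302972  0.02617365 1.1555166 ] [-2.9255036  -0.0044193  -1.49522986]
```

View pics/scene0.png

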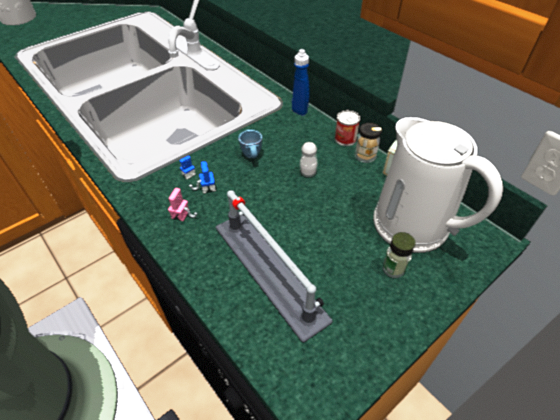

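View pics/top0.png

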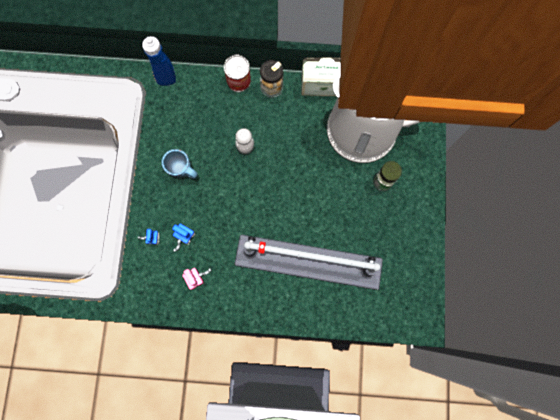

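The scene view shows two blue clips at about (186,167) and (206,178), a pink one at (178,205), and the stand with its red collar at (238,203). In the top view the larger blue clip is at (183,235), the smaller one at (152,237), and the stand runs from (250,247) to (371,266).

```bash
cat > h.py <<'E'
import numpy as np, cv2, pickle
from scipy.spatial.transform import Rotation as R
def ray(f,u,v):
    d=R.from_euler('xyz',f["orientation"]).as_matrix()@np.linalg.inv(f["mtx"])@[u,v,1]
    return np.array(f["xyz"]),d
def onz(f,u,v,z):
    c,d=ray(f,u,v); return (c+d*(z-c[2])/d[2])
def proj(f,p):
    q=f["mtx"]@R.from_euler('xyz',f["orientation"]).as_matrix().T@(np.array(p)-f["xyz"]); return q[:2]/q[2]
E
python3 - <<'E'
from h import *
t=pickle.load(open("top0.pkl","rb")); s=pickle.load(open("scene0.pkl","rb"))
a=cv2.resize(t["image"][215:295,135:215],(400,400),interpolation=cv2.INTER_CUBIC)
b=cv2.resize(s["image"][150:230,160:240],(400,400),interpolation=cv2.INTER_CUBIC)
c=cv2.resize(t["image"][230:295,230:390],(492,200),interpolation=cv2.INTER_CUBIC)
c=np.hstack([c,np.zeros((200,308,3),np.uint8)])
cv2.imwrite("pics/crop.png",np.vstack([np.hstack([a,b]),c])[...,::-1])
for uv,z in [((183,235),.06),((152,237),.03),((250,247),.11),((371,266),.11),((262,247),.115),((238,237),.01),((381,263),.01)]: print(uv,onz(t,*uv,z).round(3))
E
```

```text
(183, 235) [0.491 0.236 0.06 ]
(152, 237) [0.486 0.309 0.03 ]
(250, 247) [0.47 0.09 0.11]
(371, 266) [ 0.45  -0.155  0.11 ]
(262, 247) [0.471 0.065 0.115]
(238, 237) [0.503 0.124 0.01 ]
(381, 263) [ 0.47  -0.194  0.01 ]
```

View pics/crop.png

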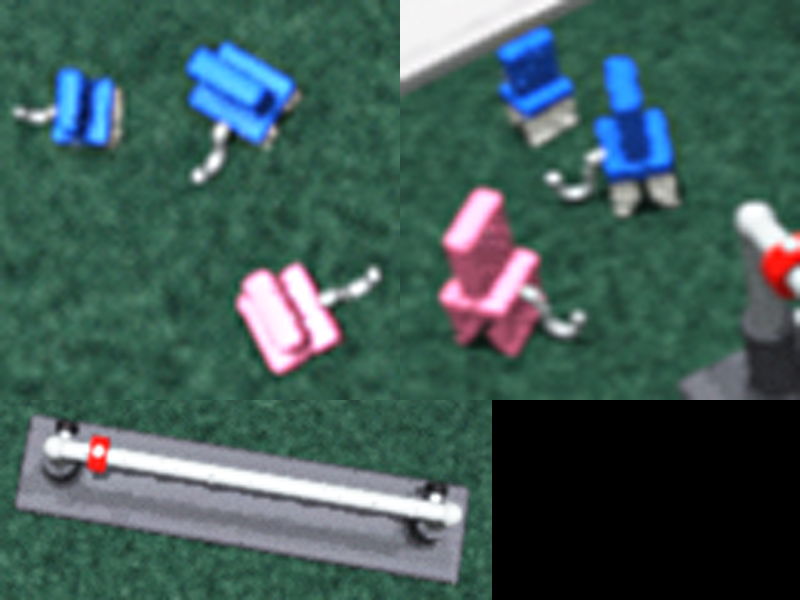

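```bash
cat >> h.py <<'E'
S=4
def hullmask(f,boxes,pose,roi):
    x,y,a=pose; c,s=np.cos(a),np.sin(a); u0,v0,u1,v1=roi
    m=np.zeros(((v1-v0)*S,(u1-u0)*S),np.uint8)
    for (x0,x1,y0,y1,z0,z1) in boxes:
        P=[proj(f,(x+c*i-s*j,y+s*i+c*j,k)) for i in(x0,x1) for j in(y0,y1) for k in(z0,z1)]
        h=cv2.convexHull(((np.array(P)+.5-[u0,v0])*S).astype(np.float32))
        cv2.fillConvexPoly(m,np.round(h*16).astype(np.int32),1,shift=4)
    return m
def iou(views,boxes,pose):
    t=0
    for f,mask,roi in views:
        m=hullmask(f,boxes,pose,roi)
        t+=(m&mask).sum()/max(1,(m|mask).sum())
    return t/len(views)
def roimask(f,fn,roi):
    u0,v0,u1,v1=roi; im=cv2.resize(f["image"][v0:v1,u0:u1],None,fx=S,fy=S,interpolation=cv2.INTER_CUBIC).astype(int)
    return fn(im).astype(np.uint8)
blue=lambda i:(i[...,2]>i[...,0]+60)&(i[...,2]>i[...,1]+25)
nong=lambda i:~((i[...,1]>i[...,0]+12)&(i[...,1]>i[...,2]+3))
CLIP=[(-.015,.015,-.018,.018,.023,.033),(-.006,.006,-.017,.017,.033,.070)]
def STAND(h): return [(-.035,.035,-.16,.16,0,.01),(-.006,.006,-.14,.14,h-.006,h+.006),(-.008,.008,-.138,-.122,0,h+.008),(-.008,.008,.122,.138,0,h+.008)]
E
cat > fit.py <<'E'
from h import *
from scipy.optimize import minimize
t=pickle.load(open("top0.pkl","rb")); s=pickle.load(open("scene0.pkl","rb"))
def mk(f,fn,roi): return (f,roimask(f,fn,roi),roi)
vs=[mk(t,blue,(165,215,200,250)),mk(s,blue,(197,155,225,195))]
for sub,n in ((vs,'both'),(vs[:1],'top'),(vs[1:],'scene')):
    best=max((minimize(lambda p:-iou(sub,CLIP,p),(.491,.236,a),method='Nelder-Mead',options=dict(initial_simplex=[(.491,.236,a),(.50,.236,a),(.491,.245,a),(.491,.236,a+.3)])) for a in (.7,1.1,1.5)),key=lambda r:-r.fun)
    print(n,best.x.round(4),best.fun)
vs2=[mk(t,nong,(230,228,390,295)),mk(s,nong,(212,185,335,340))]
g=lambda p:-iou(vs2,STAND(p[3]),p[:3])
x0=np.array((.465,-.04,-.13,.115))
for sub,n in ((vs2,'both'),(vs2[:1],'top'),(vs2[1:],'scene')):
    r=minimize(lambda p:-iou(sub,STAND(p[3]),p[:3]),x0,method='Nelder-Mead',options=dict(initial_simplex=[x0]+[x0+d for d in np.diag([.01,.01,.05,.015])]))
    print(n,r.x.round(4),r.fun); 
    if n=='both': rs=r.x
import sys
# overlay
out=[]
for (f,m,roi),bx,p in [(vs2[0],STAND(rs[3]),rs[:3]),(vs2[1],STAND(rs[3]),rs[:3])]:
    u0,v0,u1,v1=roi; im=cv2.resize(f["image"][v0:v1,u0:u1],None,fx=S,fy=S,interpolation=cv2.INTER_CUBIC)
    for b in bx:
        k=hullmask(f,[b],p,roi); cs,_=cv2.findContours(k,0,1); cv2.drawContours(im,cs,-1,(255,255,0),1)
    out.append(im)
W=max(o.shape[1] for o in out); o=np.vstack([np.pad(i,((0,0),(0,W-i.shape[1]),(0,0))) for i in out])
k=min(800/o.shape[1],600/o.shape[0]); cv2.imwrite("pics/fit.png",cv2.resize(o,None,fx=k,fy=k,interpolation=cv2.INTER_AREA)[...,::-1])
E
python3 fit.py
```

```text
both [ 0.4996  0.2439 -0.4321] -0.8796953071801579
top [0.5003 0.2434 2.7048] -0.9181007671573709
scene [0.4949 0.2439 2.3888] -0.763953488372093
both [ 0.4616 -0.0333 -0.0941  0.1049] -0.9661341800682987
top [ 0.4619 -0.0337 -0.0917  0.1099] -0.9828608923884514
scene [ 0.4613 -0.0321 -0.0952  0.1059] -0.9576247477068803
```

View pics/fit.png

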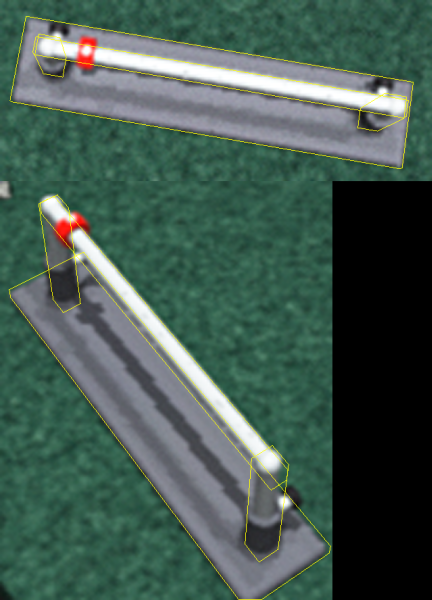

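The overlay fits the base plate well, with corners at the yellow outline. The bar lies slightly off my model, so I fit its height separately from the white bar's centreline.

```bash
python3 - <<'E'
from h import *
t=pickle.load(open("top0.pkl","rb")); s=pickle.load(open("scene0.pkl","rb"))
x,y,a=.4618,-.0335,-.0935
c,sn=np.cos(a),np.sin(a)
W=lambda i,j,k:(x+c*i-sn*j,y+sn*i+c*j,k)
for n,f in (('top',t),('scene',s)):
    g=f["image"].min(axis=2).astype(np.float32)
    for h in (.095,.105,.115,.12,.125,.135):
        offs=[]
        for j in np.linspace(-.1,.08,30):
            p=proj(f,W(0,j,h)); q=proj(f,W(0,j+.01,h)); d=(q-p)/np.linalg.norm(q-p); nrm=np.array([-d[1],d[0]])
            e=np.arange(-9,9.1,.25); P=(p+e[:,None]*nrm).astype(np.float32)
            v=cv2.remap(g,P[None,:,0],P[None,:,1],cv2.INTER_LINEAR)[0]
            w=np.clip(v-130,0,None); 
            if w.sum()>0: offs.append((w*e).sum()/w.sum())
        print(n,h,np.median(offs).round(2),np.std(offs).round(2))
E
```

```text
top 0.095 0.92 0.2
top 0.105 0.41 0.21
top 0.115 -0.08 0.16
top 0.12 -0.31 0.13
top 0.125 -0.55 0.12
top 0.135 -1.05 0.11
scene 0.095 3.12 0.11
scene 0.105 1.18 0.08
scene 0.115 -0.87 0.3
scene 0.12 -1.93 0.31
scene 0.125 -3.01 0.25
scene 0.135 -5.13 0.18
```

```bash
python3 -m crank '{"linear":[[0.2,-0.2,0],[0.4,-0.4,0],[0.6,-0.6,0],[0.8,-0.8,0],[1,-1,0]],"delta_rot":[[0,0,-0.28],[0,0,-0.56],[0,0,-0.84],[0,0,-1],[0,0,-1]],"fingers":[1,1,1,1,1]}'
```

```text
clock: 0.6
position: [0.3902, 0.4094, 0.2482]
tool_rot: [-3.141, 0.0, 2.268]
force: [1.3, 1.4, 0.2]
grip_width: 0.0853
finger_force: 0.0
```

```bash
python3 -m crank '{"linear":[[0.09,-0.13,0],[0.18,-0.27,0],[0.27,-0.4,0],[0.36,-0.53,0],[0.444,-0.668,0]],"delta_rot":[[0,0,-0.28],[0,0,-0.56],[0,0,-0.84],[0,0,-1],[0,0,-1]],"fingers":[1,1,1,1,1]}'; python3 -m crank '{"linear":[[0,0,0],[0,0,-0.1],[0,0,-0.2],[0,0,-0.3],[0,0,-0.3]],"delta_rot":[[0,0,-0.28],[0,0,-0.56],[0,0,-0.84],[0,0,-1],[0,0,-1]],"fingers":[1,1,1,1,1]}';  python3 -m crank '{"linear":[[0,0,0],[0,0,0]],"delta_rot":[[0,0,-0.157],[0,0,-0.157]],"fingers":[1,1]}'
python3 - <<'E'
from workcell import *
from h import *
f=grab_frame("wrist"); pickle.dump(f,open("w1.pkl","wb")); cv2.imwrite("pics/w1.png",f["image"][...,::-1]); print(f)
im=f
E
```

```text
clock: 1.1
position: [0.5008, 0.2428, 0.2481]
tool_rot: [-3.141, 0.0, 1.745]
force: [0.7, 0.5, -0.3]
grip_width: 0.0854
finger_force: 0.0
clock: 1.6
position: [0.4987, 0.2435, 0.1706]
tool_rot: [-3.139, 0.004, 1.223]
force: [-0.2, 0.4, -0.1]
grip_width: 0.0851
finger_force: 0.0
clock: 1.8
position: [0.5005, 0.2441, 0.1742]
tool_rot: [3.141, -0.0, 1.143]
force: [-0.1, 0.1, 0.0]
grip_width: 0.0856
finger_force: 0.0
{'image': array([[[246, 243, 245],
        [246, 242, 244],
        [246, 243, 245],
        ...,
        [ 54,  93,  76],
        [ 53,  88,  75],
        [ 52,  86,  72]],

       [[246, 244, 245],
        [246, 243, 244],
        [246, 243, 244],
        ...,
        [ 48,  87,  71],
        [ 50,  88,  70],
        [ 52,  88,  74]],

       [[246, 244, 245],
        [247, 244, 245],
        [247, 244, 245],
        ...,
        [ 52,  89,  74],
        [ 52,  88,  72],
        [ 53,  89,  73]],

       ...,

       [[ 17,  18,  17],
        [ 13,  15,  16],
        [ 19,  17,  21],
        ...,
        [ 19,  18,  22],
        [ 21,  18,  21],
        [ 20,  20,  22]],

       [[ 16,  19,  16],
        [ 14,  13,  15],
        [ 24,  25,  26],
        ...,
        [ 21,  19,  19],
        [ 20,  20,  23],
        [ 18,  17,  19]],

       [[ 19,  15,  18],
        [ 16,  14,  19],
        [ 18,  16,  19],
        ...,
        [ 19,  19,  20],
        [ 17,  15,  15],
        [ 15,  15,  17]]], shape=(420, 560, 3), dtype=uint8), 'mtx': array([[348.05557298,   0.        , 279.44884906],
       [  0.        , 348.05557298, 204.9261105 ],
       [  0.        ,   0.        ,   1.        ]]), 'xyz': array([0.52865343, 0.30528487, 0.29961835]), 'orientation': array([ 2.87072993e+00, -5.29045237e-04, -4.26766458e-01])}
```

View pics/w1.png

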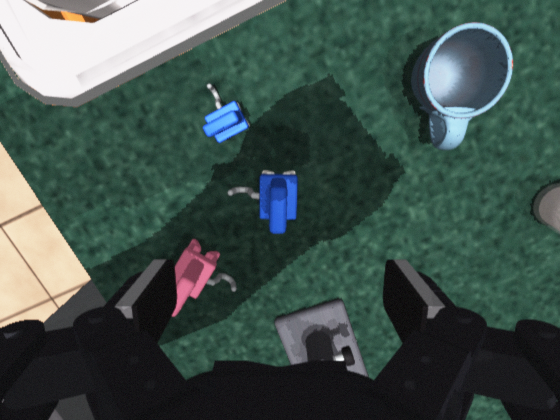

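Wrist view: the clip is at (278,200), with its tab aligned with the fingers (finger midline at column 278) and the hook to the left. The pink clip is at (195,270), below left. I check its clearance and refine the clip fit.

```bash
python3 - <<'E'
from h import *
from scipy.optimize import minimize
f=pickle.load(open("w1.pkl","rb")); roi=(252,160,305,240); m=roimask(f,blue,roi)
x0=np.array((.500,.2435,-.432)); r=minimize(lambda p:-iou([(f,m,roi)],CLIP,p),x0,method='Nelder-Mead',options=dict(initial_simplex=[x0,x0+[.008,0,0],x0+[0,.008,0],x0+[0,0,.2]])); print(r.x.round(4),r.fun)
c=r.x; ex=np.array([np.cos(c[2]),np.sin(c[2])]); ey=np.array([-ex[1],ex[0]])
for uv,z in (((205,245),.033),((185,290),.07),((235,288),.02),((215,255),.03),((188,245),.02),((175,310),.07),((225,120),.05)):
    d=onz(f,*uv,z)[:2]-c[:2]; print(uv,'along closing',(d@ex).round(3),'across',(d@ey).round(3))
E
```

```text
[ 0.4991  0.2433 -0.4395] -0.9412791231668861
(205, 245) along closing -0.059 across -0.04
(185, 290) along closing -0.067 across -0.061
(235, 288) along closing -0.037 across -0.086
(215, 255) along closing -0.052 across -0.05
(188, 245) along closing -0.077 across -0.046
(175, 310) along closing -0.076 across -0.077
(225, 120) along closing -0.037 across 0.06
```

```bash
python3 -m crank '{"linear":[[-0.003,-0.003,-0.15],[-0.003,-0.003,-0.3],[-0.003,-0.003,-0.42],[-0.003,-0.003,-0.472],[-0.003,-0.003,-0.472]],"delta_rot":[[0,0,-0.005],[0,0,-0.005],[0,0,-0.005],[0,0,-0.005],[0,0,-0.005]],"fingers":[0.2,-0.2,-0.2,-0.2,-0.2]}' 80; python3 -m crank '{"linear":[[0,0,0],[0,0,0],[0,0,0],[0,0,0],[0,0,0]],"delta_rot":[[0,0,0],[0,0,0],[0,0,0],[0,0,0],[0,0,0]],"fingers":[-1,-1,-1,-1,-1]}' 80
```

```text
clock: 2.35
position: [0.4991, 0.243, 0.0547]
tool_rot: [-3.14, 0.001, 1.141]
force: [-0.9, 0.3, 0.0]
grip_width: 0.0343
finger_force: 0.0
clock: 2.85
position: [0.5003, 0.2437, 0.0568]
tool_rot: [3.14, -0.002, 1.139]
force: [-0.6, -0.4, 10.2]
grip_width: 0.0109
finger_force: 79.0
```

```bash
python3 -m crank '{"linear":[[0,0,0.1],[0,0,0.25],[0,0,0.4],[0,0,0.54],[0,0,0.58]],"delta_rot":[[0,0,0],[0,0,0.2],[0,0,0.4],[0,0,0.6],[0,0,0.652]],"fingers":[-1,-1,-1,-1,-1]}'; python3 -m crank '{"linear":[[-0.02,-0.15,0],[-0.05,-0.33,0],[-0.08,-0.52,0],[-0.1,-0.7,0],[-0.12,-0.85,0]],"delta_rot":[[0,0,0],[0,0,0],[0,0,0],[0,0,0],[0,0,0]],"fingers":[-1,-1,-1,-1,-1]}';python3 -m crank '{"linear":[[-0.015,-0.13,0],[-0.03,-0.258,0],[-0.03,-0.258,0],[-0.03,-0.258,0]],"delta_rot":[[0,0,0],[0,0,0],[0,0,0],[0,0,0]],"fingers":[-1,-1,-1,-1]}'
python3 - <<'E'
from workcell import *
from h import *
print(observe()['position'])
ims=[]
for n in("wrist","scene"):
    f=grab_frame(n); pickle.dump(f,open(n+"2.pkl","wb")); ims.append(f["image"])
a=ims[1][100:370,180:400]; a=cv2.resize(a,(489,600)); b=ims[0][:, 120:440]; b=cv2.resize(b,(311,408)); b=np.pad(b,((0,192),(0,0),(0,0)))
cv2.imwrite("pics/m2.png",np.hstack([a,b])[...,::-1])
E
```

```text
clock: 3.35
position: [0.5008, 0.2437, 0.2047]
tool_rot: [3.137, -0.004, 1.484]
force: [-0.3, -0.3, -1.5]
grip_width: 0.0108
finger_force: 78.0
clock: 3.85
position: [0.4688, 0.0286, 0.2007]
tool_rot: [3.141, -0.0, 1.479]
force: [0.2, 0.5, -1.2]
grip_width: 0.0107
finger_force: 78.0
clock: 4.25
position: [0.4619, -0.034, 0.2005]
tool_rot: [3.141, -0.0, 1.479]
force: [0.1, 0.7, -0.3]
grip_width: 0.011
finger_force: 78.0
[ 0.4619295  -0.03404003  0.20053289]
```

View pics/m2.png

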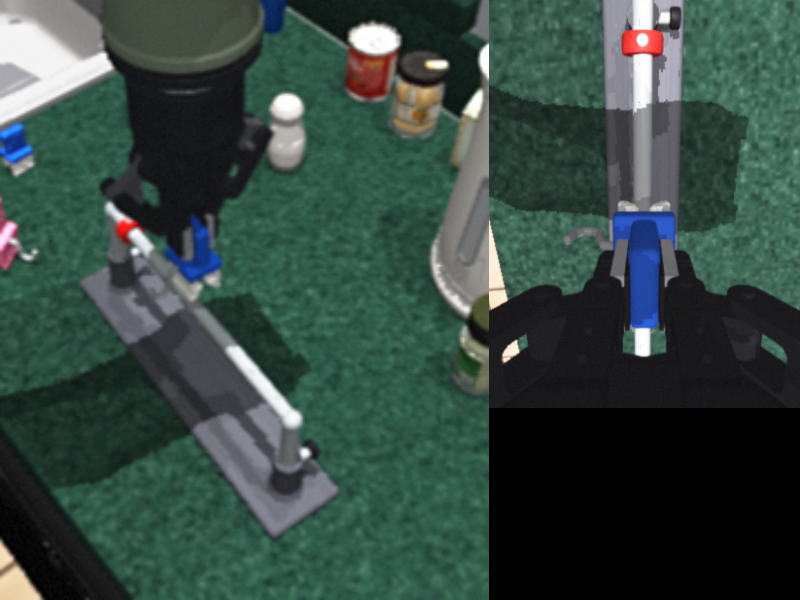

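The clip hangs upright in the gripper over the bar, with its hook on the robot's side. In the wrist view the bar (column about 278) and the clip roof (about 280) almost coincide. I quantify the offset next.

```bash
python3 - <<'E'
from h import *
from scipy.optimize import minimize
f=pickle.load(open("wrist2.pkl","rb")); print(f["xyz"],f["orientation"])
x,y,a=.4618,-.0335,-.0935; c,sn=np.cos(a),np.sin(a); ex=np.array([c,sn]); o=np.array([x,y])
g=f["image"].astype(int)
# bar centre per row above clip
for v in (10,90,120,150,180):
    r=g[v,240:320]; L=r.min(axis=1); on=np.where((L>(150 if v<100 else 75))&(abs(r[:,0]-r[:,1])<14))[0]
    # largest run
    runs=np.split(on,np.where(np.diff(on)>1)[0]+1); k=max(runs,key=len)+240; u=(k[0]+k[-1])/2
    print(v,k[0],k[-1],'bar offset in stand x',((onz(f,u,v,.112)[:2]-o)@ex).round(4))
m=blue(g); 
for v in (222,228,234,240):
    k=np.where(m[v,200:360])[0]+200; print(v,k[0],k[-1],'roof mid',((onz(f,(k[0]+k[-1])/2,v,.145+.031)[:2]-o)@ex).round(4))
for v in (270,290,310,325):
    k=np.where(m[v,200:360])[0]+200; print(v,k[0],k[-1],'tab mid',((onz(f,(k[0]+k[-1])/2,v,.145+.07)[:2]-o)@ex).round(4))
E
```

```text
[0.46817203 0.03293795 0.32599672] [ 2.87064515e+00 -6.27999674e-04 -9.07637806e-02]
10 264 288 bar offset in stand x -0.0018
90 294 315 bar offset in stand x 0.0149
120 267 287 bar offset in stand x -0.0012
150 267 315 bar offset in stand x 0.0074
180 268 314 bar offset in stand x 0.0076
222 248 310 roof mid 0.0002
228 247 311 roof mid 0.0002
234 247 311 roof mid 0.0002
240 248 311 roof mid 0.0004
270 264 295 tab mid 0.0004
290 265 294 tab mid 0.0004
310 266 293 tab mid 0.0004
325 266 293 tab mid 0.0004
```

```bash
python3 -m crank '{"linear":[[-0.005,0,-0.04],[-0.005,0,-0.08],[-0.005,0,-0.112],[-0.005,0,-0.112],[-0.005,0,-0.112]],"delta_rot":[[0,0,0],[0,0,0],[0,0,0],[0,0,0],[0,0,0]],"fingers":[-1,-1,-1,-1,-1]}'; python3 -m crank '{"linear":[[0,0,-0.004],[0,0,-0.008],[0,0,-0.012],[0,0,-0.016],[0,0,-0.016]],"delta_rot":[[0,0,0],[0,0,0],[0,0,0],[0,0,0],[0,0,0]],"fingers":[-1,-1,-1,-1,-1]}'; python3 -m crank '{"linear":[[0,0,-0.004],[0,0,-0.008],[0,0,-0.008]],"delta_rot":[[0,0,0],[0,0,0],[0,0,0]],"fingers":[-1,-1,-1]}'
```

```text
clock: 4.85
position: [0.4606, -0.0338, 0.172]
tool_rot: [-3.141, 0.0, 1.48]
force: [0.4, -1.0, 0.0]
grip_width: 0.011
finger_force: 78.0
clock: 5.35
position: [0.4607, -0.0338, 0.1682]
tool_rot: [-3.142, -0.0, 1.48]
force: [0.5, 0.0, -0.0]
grip_width: 0.0108
finger_force: 78.0
clock: 5.65
position: [0.4607, -0.0337, 0.1662]
tool_rot: [-3.141, 0.0, 1.481]
force: [0.4, -0.2, -0.5]
grip_width: 0.0106
finger_force: 78.0
```

```bash
python3 -m crank '{"linear":[[0,0,-0.004],[0,0,-0.008],[0,0,-0.008]],"delta_rot":[[0,0,0],[0,0,0],[0,0,0]],"fingers":[-1,-1,-1]}' | sed -n '2p;4p'; python3 -m crank '{"linear":[[0,0,-0.004],[0,0,-0.008],[0,0,-0.008]],"delta_rot":[[0,0,0],[0,0,0],[0,0,0]],"fingers":[-1,-1,-1]}' | sed -n '2p;4p'
```

```text
position: [0.4611, -0.0338, 0.1645]
force: [-0.2, -0.6, 6.3]
position: [0.4611, -0.0338, 0.1625]
force: [0.2, 0.6, 5.3]
```

```bash
python3 -m crank '{"linear":[[0,0,-0.004],[0,0,-0.004]],"delta_rot":[[0,0,0],[0,0,0]],"fingers":[-1,-1]}' | sed -n '2p;4p'; python3 -m crank '{"linear":[[0,0,-0.004],[0,0,-0.004]],"delta_rot":[[0,0,0],[0,0,0]],"fingers":[-1,-1]}' | sed -n '2p;4p'; python3 -m crank '{"linear":[[0,0,-0.004],[0,0,-0.004]],"delta_rot":[[0,0,0],[0,0,0]],"fingers":[-1,-1]}' | sed -n '2p;4p'
```

```text
position: [0.461, -0.0337, 0.1614]
force: [0.0, 0.4, 2.6]
position: [0.4609, -0.0338, 0.1603]
force: [0.3, -0.1, 2.5]
position: [0.4608, -0.0337, 0.1592]
force: [1.2, -0.1, 0.2]
```

```bash
for i in 1; do python3 -m crank '{"linear":[[0,0,-0.004],[0,0,-0.004]],"delta_rot":[[0,0,0],[0,0,0]],"fingers":[-1,-1]}' | sed -n '2p;4p'; done; python3 - <<'E'
from workcell import *
from h import *
ims=[]
for n in("wrist","scene"):
    f=grab_frame(n); pickle.dump(f,open(n+"3.pkl","wb")); ims.append(f["image"])
a=cv2.resize(ims[1][190:270,220:300],(480,480),interpolation=cv2.INTER_CUBIC); b=cv2.resize(ims[0][150:390,180:380],(320,384)); b=np.pad(b,((0,96),(0,0),(0,0)))
cv2.imwrite("pics/m3.png",np.hstack([a,b])[...,::-1])
E
```

```text
position: [0.4607, -0.0338, 0.1581]
force: [0.8, 0.0, -2.9]
```

View pics/m3.png

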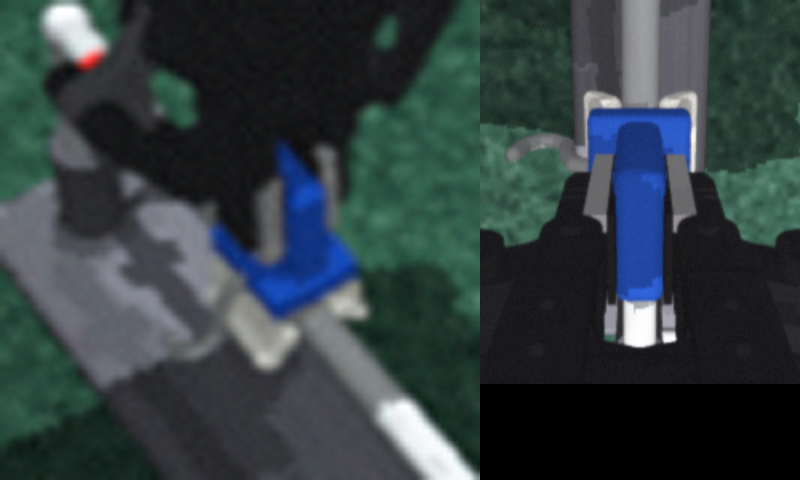

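The lips are spread around the bar at about (270,335) in the left crop, and the force has turned to a pull (-2.9 N), so the bar is past the gap. I continue gently until the roof contact gets hard.

```bash
for i in 1; do python3 -m crank '{"linear":[[0,0,-0.004],[0,0,-0.008],[0,0,-0.008]],"delta_rot":[[0,0,0],[0,0,0],[0,0,0]],"fingers":[-1,-1,-1]}' | sed -n '2p;4p'; python3 -m crank '{"linear":[[0,0,-0.004],[0,0,-0.008],[0,0,-0.008]],"delta_rot":[[0,0,0],[0,0,0],[0,0,0]],"fingers":[-1,-1,-1]}' | sed -n '2p;4p'; done
```

```text
position: [0.4606, -0.0338, 0.1561]
force: [1.5, -0.6, -6.1]
position: [0.4606, -0.0337, 0.1541]
force: [0.6, -0.4, -6.5]
```

```bash
python3 -m crank '{"linear":[[0,0,-0.004],[0,0,-0.004]],"delta_rot":[[0,0,0],[0,0,0]],"fingers":[-1,-1]}' | sed -n '2p;4p'; python3 -m crank '{"linear":[[0,0,-0.003],[0,0,-0.003]],"delta_rot":[[0,0,0],[0,0,0]],"fingers":[-1,-1]}' | sed -n '2p;4p'
```

```text
position: [0.4606, -0.0337, 0.1532]
force: [0.7, 0.1, -4.2]
position: [0.4607, -0.0338, 0.1529]
force: [-1.9, -0.3, 6.8]
```

```bash
python3 -m crank '{"linear":[[0,0,0],[0,0,0.001],[0,0,0.001]],"delta_rot":[[0,0,0],[0,0,0],[0,0,0]],"fingers":[-1,-1,-1]}' | sed -n '2,4p'; python3 -m crank '{"linear":[[0.002,0.02,0],[0.005,0.05,0],[0.008,0.08,0],[0.011,0.12,0],[0.015,0.16,0]],"delta_rot":[[0,0,0],[0,0,0],[0,0,0],[0,0,0],[0,0,0]],"fingers":[-1,-1,-1,-1,-1]}' | sed -n '2,4p'
```

```text
position: [0.4607, -0.0338, 0.1529]
tool_rot: [3.142, -0.0, 1.481]
force: [-2.2, -0.9, 5.6]
position: [0.4647, 0.007, 0.1529]
tool_rot: [3.141, 0.0, 1.481]
force: [0.1, -4.7, 4.9]
```

```bash
python3 -m crank '{"linear":[[0.003,0.03,0],[0.006,0.06,0],[0.009,0.09,0],[0.011,0.115,0],[0.011,0.115,0]],"delta_rot":[[0,0,0],[0,0,0],[0,0,0],[0,0,0],[0,0,0]],"fingers":[-1,-1,-1,-1,-1]}' | sed -n '2,4p'; python3 -m crank '{"linear":[[0.001,0.008,0],[0.001,0.016,0],[0.001,0.016,0]],"delta_rot":[[0,0,0],[0,0,0],[0,0,0]],"fingers":[-1,-1,-1]}' | sed -n '2,4p'
```

```text
position: [0.4675, 0.0367, 0.1529]
tool_rot: [3.141, -0.001, 1.482]
force: [-0.2, 3.5, 3.7]
position: [0.4677, 0.0399, 0.1529]
tool_rot: [3.141, -0.0, 1.481]
force: [0.2, -0.5, 4.7]
```

```bash
for i in 1; do python3 -m crank '{"linear":[[0,0.008,0],[0,0.008,0]],"delta_rot":[[0,0,0],[0,0,0]],"fingers":[-1,-1]}' | sed -n '2p;4p';  python3 -m crank '{"linear":[[0,0.005,0],[0,0.005,0]],"delta_rot":[[0,0,0],[0,0,0]],"fingers":[-1,-1]}' | sed -n '2p;4p'; done
```

```text
position: [0.4677, 0.0418, 0.1529]
force: [0.6, -1.5, 5.9]
position: [0.4677, 0.0429, 0.1529]
force: [1.2, -2.3, 6.1]
```

```bash
python3 -m crank '{"linear":[[0,0.004,0],[0,0.004,0]],"delta_rot":[[0,0,0],[0,0,0]],"fingers":[-1,-1]}' | sed -n '2p;4p'
```

```text
position: [0.4678, 0.0438, 0.1529]
force: [0.5, -3.1, 4.3]
```

```bash
python3 -m crank '{"linear":[[0,0.004,0],[0,0.004,0]],"delta_rot":[[0,0,0],[0,0,0]],"fingers":[-1,-1]}' | sed -n '2p;4p'; python3 -m crank '{"linear":[[0,0.002,0],[0,0.002,0]],"delta_rot":[[0,0,0],[0,0,0]],"fingers":[-1,-1]}' | sed -n '2p;4p'
```

```text
position: [0.4677, 0.044, 0.1529]
force: [1.5, -9.7, 6.1]
position: [0.4677, 0.044, 0.1529]
force: [0.7, -12.3, 6.2]
```

```bash
python3 -m crank '{"linear":[[0,-0.002,0],[0,-0.002,0],[0,-0.002,0],[0,-0.002,0],[0,-0.002,0]],"delta_rot":[[0,0,0],[0,0,0],[0,0,0],[0,0,0],[0,0,0]],"fingers":[-1,-1,-0.3,-0.3,-0.3]}'; python3 -m crank '{"linear":[[0,0,0],[0,0,0.1],[0,0,0.25],[0,0,0.4],[0,0,0.5]],"delta_rot":[[0,0,0],[0,0,0],[0,0,0],[0,0,0],[0,0,0]],"fingers":[0,0,0,0,0]}'; python3 - <<'E'
from workcell import *
from h import *
ims=[]
for n in("wrist","scene"):
    f=grab_frame(n); pickle.dump(f,open(n+"4.pkl","wb")); ims.append(f["image"])
a=cv2.resize(ims[1][170:250,200:280],(480,480),interpolation=cv2.INTER_CUBIC); b=cv2.resize(ims[0][100:420,180:380],(320,512))[:480]
cv2.imwrite("pics/m4.png",np.hstack([a,b])[...,::-1])
E
```

```text
clock: 11.25
position: [0.4674, 0.0448, 0.1527]
tool_rot: [-3.141, -0.0, 1.481]
force: [0.5, 1.5, 0.2]
grip_width: 0.0298
finger_force: 0.0
clock: 11.75
position: [0.4678, 0.0443, 0.2801]
tool_rot: [3.14, -0.001, 1.48]
force: [-0.7, -0.6, -0.0]
grip_width: 0.043
finger_force: 0.0
```

View pics/m4.png

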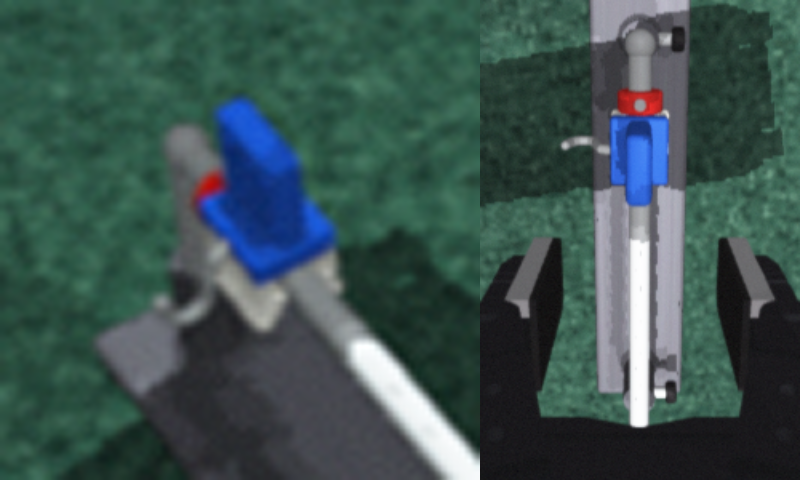

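The clip is home on the bar and upright, touching the red collar. Its hook points to the robot's side, and the gripper is clear.

```bash
python3 -m crank '{"linear":[[0,0,0],[0,0,0],[0,0,0]],"delta_rot":[[0,0,0],[0,0,0],[0,0,0]],"fingers":[0,0,0]}'; python3 -c "from workcell import bot; print(bot.job_done())"
```

```text
clock: 12.15
position: [0.4671, 0.0442, 0.2769]
tool_rot: [-3.14, 0.001, 1.481]
force: [-0.1, -0.2, -0.4]
grip_width: 0.0428
finger_force: 0.0
the job is handed in; nothing more can be done
None
```

I snapped the blue clip onto the middle of the bar, slid it left against the red collar, released it upright with the hook facing the robot, and handed the job in at about 12 s; the interface returned no verdict.

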